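# Open the power pack's cover, catch or no catch, and hold it up

## Task

I need to get at the fuses in the power pack: before touching the release tab, tug its dark cover up to learn whether its catch is holding it. Only if it is caught, let the cover down and slide the release tab to the right to free it; then raise the cover about 45 degrees and finish still holding it up there with the fingers, steady, as it falls shut by itself. Leave the mug, the spare battery and the handheld radio where they are.

Things in the scene. Friction and masses are not known exactly. Their poses are not given: they have to be found in the camera images.
- case: Power pack: fixed grey metal case 240 x 240 mm, 100 mm high, on the desk. Origin at the centre of its underside; z up, x from its front (robot side) to its back, y to its left seen from the robot. The front 60 mm of its top is a fixed deck 100 mm above the desk, with the release tab; the rest is the dark cover, 5 mm higher, and its small tongue over the deck's edge.
- cover (a joint): Opening angle (rad) of the cover, a dark steel plate 170 x 220 mm: 0 shut, stop at 1.2. It takes 1.5 to 3.5 N to lift at the handle and falls shut if let go. A hidden bolt may or may not catch it; neither sight nor the tab's position tells. Caught, it lifts about 5 mm at the handle (0.034 rad), then stops dead: a 15 N pull is enough to tell. Free, it swings on up.
- cover_handle (a point): Middle of the cover's handle: a round light-metal bar 12 mm thick, 90 mm clear between its end posts, parallel to the case's y, its centre 36 mm above the cover's face (141 mm above the desk when shut). Fingers fit around it on all sides, and it can turn between them as the cover swings. Axes as the case's when shut; they turn with the cover.
- cover_hinge (a point): Middle of the cover's hinge line, fixed in the case, 110 mm behind its centre and 100 mm above the desk. The axis runs along the case's y. With the cover shut the handle's middle lies 145 mm in front of it (case -x), 40 mm to its left (+y) and 41 mm above it, so the handle's arc starts up and back: about 3 mm back for the first 10 mm up.
- tab (a joint): Travel of the release tab: 0 at home, 0.024 m at its end, where a caught bolt is surely free. It slides along the case's -y (to the right seen from the robot) against 1.5 N of friction and stays where left. It only pushes the bolt back, never brings it forth, and the bolt stays back. Let the cover down before sliding it: a pull on the cover jams the bolt.
- tab_center (a point): Centre, half-way up, of the release tab: an upright black fin 28 mm long (case x), 12 mm thick (case y), 40 mm high, on the case's front deck; centre 121 mm, top 141 mm above the desk. At home it is 85 mm in front of and 55 mm to the right of the case's centre. Moves with the tab. Pinch it across its thickness or push its left face.
- mug: Bystander: white mug, 80 mm wide and 95 mm high, beside the case on its right (case -y). Origin at the centre of its underside.
- pack: Bystander: spare battery, a black block 100 x 58 x 24 mm lying beside the case on its left. Origin at the centre of its underside.
- handheld: Bystander: handheld radio lying on its back, 125 x 56 x 34 mm with a 100 mm stub aerial, farther out on the left. Origin at the centre of the underside of its body.

How it is judged:
By the outcome, as a careful person would: the job done as asked, in the order asked, and still so for the second after the job is handed in, while the arm keeps its last pose, push and grip.
It also fails if it takes over 51 s, if anything falls off the work surface, if the arm or the gripper's body presses on something with over 40 N, if the wrist force passes 120 N, or if a joint passes its speed limit or range.

## Robot

A 6-joint arm with a two-finger parallel gripper is mounted at the origin on the work surface. World frame = base frame: x ahead of the robot, y to its left, z up, the work surface at z = 0. Lengths are in mm, angles in rad, forces in N, time in s.
With the tool pointing down it reaches from about 350 to 775 mm from the base axis. Payload 7.3 kg.
Tool frame: the origin (TCP) lies on the centre line of the jaws, within the pads' length; the fingertips stand 22 mm ahead of it and the grasp point (between the pads) lies 3 mm ahead of it; z points along the fingers, y is the direction in which the jaws open and shut (so a half turn about z gives the same grasp; the last joint's range is limited). The gripper opens to 92 mm and grips with 3 to 60 N. Pads are 19 mm wide; open, the fingers measure 130 mm over their backs; the gripper's body (75 mm by 190 mm) begins 47 mm behind the grasp point.
Start: joints at [1.185, 0.342, 1.524, -0, 1.275, -0.146], TCP at [124.676, 510.001, 222.041] pointing down, gripper open.
Joint ranges: [-2.53, 2.53], [-0.77, 2.02], [0.04, 2.7], [-1, 4.14], [0.28, 2.66], [-3.11, 3.11]. Speed limits (rad/s): [2.57, 2.57, 3.14, 3.14, 3.14, 3.14].

## Interface

Orientations are given as [roll, pitch, yaw] about the fixed x, y, z axes, in that order (R = Rz(yaw) Ry(pitch) Rx(roll)).
In Python, from plant import get_obs, capture, close_job gives the robot as it stands.
- The arm moves only by the tool carry_out, never from a script. Its arguments are lists of equal length, an entry for each row: "xyz": the shift along the tool's x, y, z scaled (see below), a list of three; "dr": the turn, a rotation vector about the tool's x, y, z scaled (see below), a list of three. A call has 1 to 8 rows; each row shifts and turns the commanded pose from where the row before left it, along the tool's axes as they then stand; what a row does not reach is not made up. The controller multiplies each number of a shift by 0.06 m and each number of a turn by 8 degrees. A row lasts 1/8 s, in which the tool goes at most 62.5 mm and 10.7 degrees, less where a joint would pass 70% of its speed; a pose out of reach is approached as far as the arm can. A call with a number of a shift or a turn outside -1 to 1 is refused whole. A call with a gripper value outside its range is refused whole. "gripper" is the gripper's target within -1 to 1 (fully open at 1, half-way at 0, shut at -1), set as the call begins (left out, the last holds). The fingers move at their own pace and stop on an object; the grip force is fixed at half the most. Time passes only in rows, so rows that do not move let the fingers close. It gives the time, the measured TCP pose, the force and the opening at its end, in the units of the state.
- get_obs(): the state, without advancing time (a new reading comes with each control period).
- capture(name): name is "scene" or "top" or "wrist"; returns a dict with "image" (480x640x3 uint8, blue, green, red), "fx", "fy", "cx", "cy" (pixels), "pose" (4x4, takes a point from camera to world coordinates). Camera axes: x right, y up, looking along -z (the intrinsics and any distortion apply to the point x, -y, -z); pixel columns grow to the right and rows downward; lengths in mm; the calibration is good to about 2 mm. A picture is of the moment at which its call begins. There is no depth.
- close_job(): hands the job in, once; it reports no verdict.
The state is a dict: "time": time; "joint_positions": joint angles; "dq": joint speeds; "tau": joint torques, N m; "tool_pos": TCP position; "tcp_rot": TCP orientation; "contact_force": force on the tool from outside, world axes, zero at the start; "moment": the same for the moment, N m; "grip_width": finger opening in mm.
Only numpy, scipy, OpenCV 4.12 (cv2) and the standard library are available. Lean on these libraries where they do the work, as an engineer would, in place of code of your own. Each camera call takes 0.05 s, during which the arm holds its last target.

## Working session

There is one attempt and no reset: what is moved stays moved. The work goes in short steps, Python scripts to look and compute and a tool call to move; the robot and the scene stay as the last step left them, time stands still between calls to the robot, and variables do not carry over. Pictures are saved under pics/ and viewed, and the job is handed in when it is done.

Besides the shell and the picture viewer there is one more tool, called after "Emit:" as name(argument=value, ...), one argument or row to a line, values as JSON. carry_out: Moves the arm, as the interface text tells. Shifts and turns lie within -1 to 1; 1 stands for 0.06 m of shift or 8 degrees of turn. Its arguments: {"type":"object","properties":{"xyz":{"type":"array"},"dr":{"type":"array"},"gripper":{"type":"number"}},"required":["xyz","dr"]}

```bash
mkdir -p pics; python3 - <<'E'
from plant import get_obs,capture
import cv2,numpy as np,pickle
print(get_obs())
d={}
for n in ["scene","top","wrist"]:
    c=capture(n);d[n]=c;cv2.imwrite(f"pics/{n}0.png",c["image"]);print(n,c["fx"],c["fy"],c["cx"],c["cy"],c["pose"],[k for k in c])
pickle.dump(d,open("d0.pkl","wb"))
E
```

```text
{'time': 0.0, 'joint_positions': array([ 1.18499148e+00,  3.42713671e-01,  1.52502192e+00,  1.91886270e-05,
        1.27541995e+00, -1.46046455e-01]), 'dq': array([-3.62653376e-04, -2.39873197e-03,  4.62187694e-05,  1.50890024e-03,
        2.76523498e-04, -2.12175376e-03]), 'tau': array([-2.87878920e-04, -4.31246603e+01, -2.44207960e+01,  7.16341124e-02,
        5.62865508e-02, -1.06786770e-04]), 'tool_pos': array([124.506029  , 509.58737122, 221.34797091]), 'tcp_rot': array([-3.14004908e+00, -2.45595648e-04,  2.90182847e+00]), 'contact_force': array([-1.02674778, -0.37730021,  0.22595189]), 'moment': array([-0.01445102,  0.01692569, -0.03328575]), 'grip_width': 92.09312181754511}
scene 476.38381372085246 476.38381372085246 324.91719935893894 242.2539449746609 [[ 3.30450105e-01 -5.81460995e-01  7.43441887e-01  1.25297795e+03]
 [ 9.43717169e-01  1.91735996e-01 -2.69509208e-01 -1.40008625e+02]
 [ 1.41645220e-02  7.90658219e-01  6.12093904e-01  6.56823137e+02]
 [ 0.00000000e+00  0.00000000e+00  0.00000000e+00  1.00000000e+00]] ['image', 'fx', 'fy', 'cx', 'cy', 'pose']
top 436.71010649938484 436.71010649938484 324.8073958099825 240.88653781295486 [[-4.12075089e-03  9.97681168e-01 -6.79360499e-02  5.27507193e+02]
 [-9.99902439e-01 -5.01759501e-03 -1.30359533e-02  9.98226282e+01]
 [-1.33466007e-02  6.78757041e-02  9.97604509e-01  9.87440137e+02]
 [ 0.00000000e+00  0.00000000e+00  0.00000000e+00  1.00000000e+00]] ['image', 'fx', 'fy', 'cx', 'cy', 'pose']
wrist 351.4448893906601 351.4448893906601 321.99502985746983 243.9083496945273 [[ 2.38489976e-01 -9.34895851e-01 -2.62854101e-01  5.42507068e+01]
 [ 9.71142945e-01  2.29036407e-01  6.65109302e-02  5.27317129e+02]
 [-1.97763381e-03 -2.71131096e-01  9.62540398e-01  3.83612131e+02]
 [ 0.00000000e+00  0.00000000e+00  0.00000000e+00  1.00000000e+00]] ['image', 'fx', 'fy', 'cx', 'cy', 'pose']
```

View pics/top0.png

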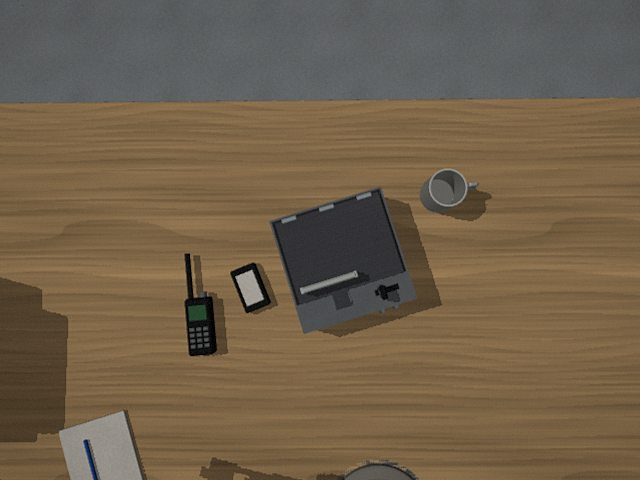

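View pics/scene0.png

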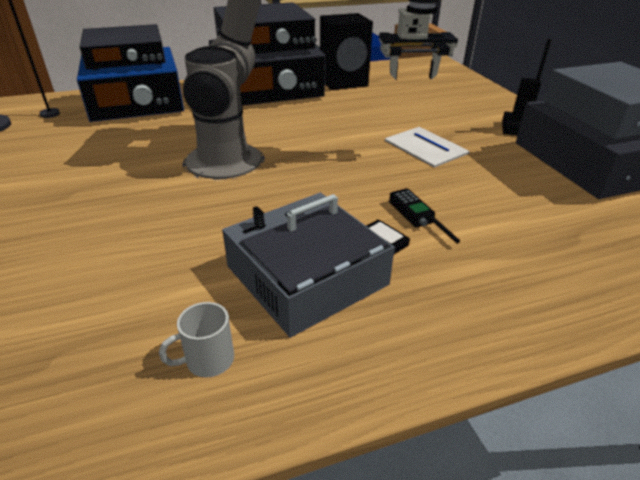

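The top view shows the case at about (345,260). The handle bar runs from (302,290) to (357,273), and the tab is near (386,292). The mug is at (445,188), with the battery and radio on the left. I'll zoom in for the corners.

```bash
python3 - <<'E'
import cv2,pickle
d=pickle.load(open("d0.pkl","rb"))
im=d["top"]["image"][180:342,262:424]
cv2.imwrite("pics/topz.png",cv2.convertScaleAbs(cv2.resize(im,(600,600),interpolation=cv2.INTER_CUBIC),alpha=2))
im=d["scene"]["image"][180:345,215:400]
cv2.imwrite("pics/scz.png",cv2.convertScaleAbs(cv2.resize(im,None,fx=3.6,fy=3.6,interpolation=cv2.INTER_CUBIC),alpha=1.5))
E
```

```text
(no output)
```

View pics/topz.png

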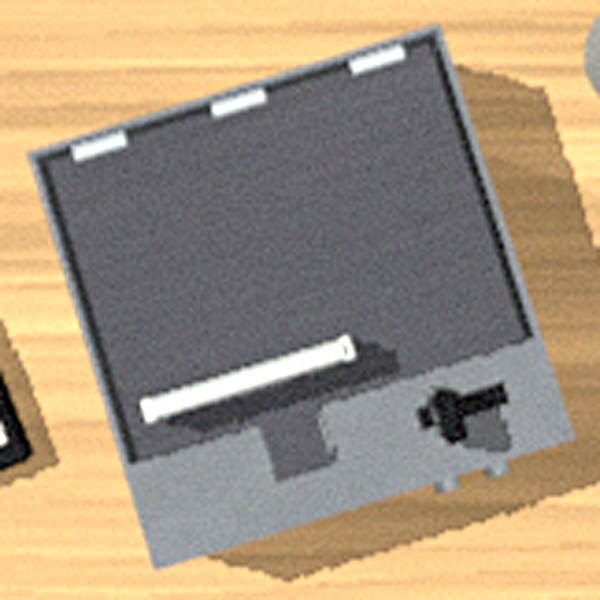

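View pics/scz.png

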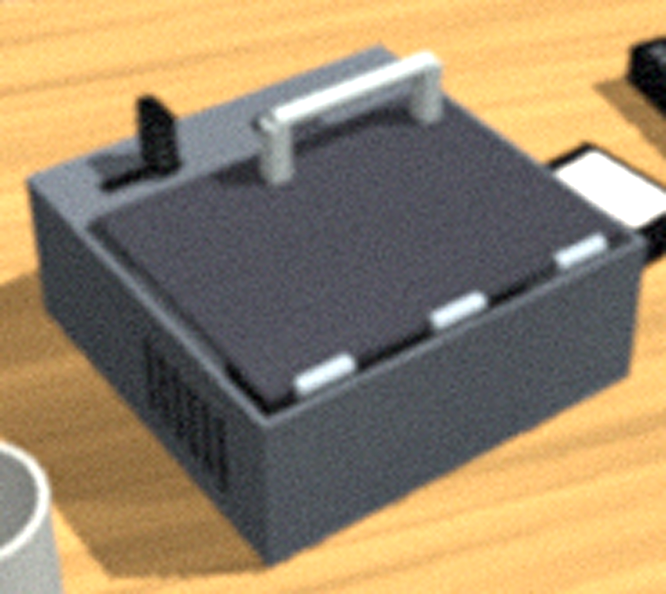

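```bash
cat > h.py <<'E'
import numpy as np,cv2
def ray(c,u,v):
    d=np.array([(u-c["cx"])/c["fx"],-(v-c["cy"])/c["fy"],-1.]);P=c["pose"];return P[:3,3],P[:3,:3]@d
def onz(c,u,v,z):
    o,d=ray(c,u,v);return o+d*(z-o[2])/d[2]
def proj(c,X):
    P=c["pose"];p=P[:3,:3].T@(np.asarray(X)-P[:3,3]);return c["cx"]+c["fx"]*p[0]/-p[2],c["cy"]-c["fy"]*p[1]/-p[2]
E
python3 - <<'E'
import pickle;from h import *
d=pickle.load(open("d0.pkl","rb"))
s=162/600
M=np.array([[120,120],[120,-120],[-120,-120],[-120,120]])
def fit(W):
    t=W.mean(0);A=W-t;th=np.arctan2((M[:,0]*A[:,1]-M[:,1]*A[:,0]).sum(),(M*A).sum());
    R=np.array([[np.cos(th),-np.sin(th)],[np.sin(th),np.cos(th)]]);print(t,np.degrees(th),(A-M@R.T).round(1).tolist());return t,th,R
W=np.array([onz(d["top"],262-.5+.135+u*s,180-.5+.135+v*s,100)[:2] for u,v in [(32,153),(440,28),(574,437),(157,567)]]);r1=fit(W)
W=np.array([onz(d["scene"],215-.4+u/3.6,180-.4+v/3.6,100)[:2] for u,v in [(645,240),(270,420),(28,180),(380,45)]]);r2=fit(W)
for t,th,R in (r1,r2):
    print("handle",t+R@[-35,40],"tab",t+R@[-85,-55])
for n,pts in (("top",[(262+148*s,180+408*s),(262+348*s,180+346*s)]),("scene",[(215+272/3.6,180+120/3.6),(215+430/3.6,180+62/3.6)])):
    a=[onz(d[n],*p,141) for p in pts];print(n,a,(a[0]+a[1])/2)
E
```

```text
[550.70379628  75.18104236] 16.996215496417104 [[-1.0, -2.1], [-2.8, 1.4], [1.5, 1.7], [2.3, -0.9]]
[550.91174347  76.9647487 ] 17.50236751375112 [[0.0, -2.5], [-4.7, 2.3], [2.5, 0.5], [2.1, -0.3]]
handle [505.54011245 103.20320615] tab [485.4932203   -2.26300699]
handle [505.5022768  104.58684741] tab [486.38784531  -1.0523428 ]
top [array([490.08295827, 155.36141774, 141.        ]), array([521.87176144,  50.97496763, 141.        ])] [505.97735986 103.16819268 141.        ]
scene [array([520.406348  ,  54.48417387, 141.        ]), array([492.50589809, 154.3723002 , 141.        ])] [506.45612304 104.42823703 141.        ]
```

Emit:
carry_out(
  xyz=[
    [-0.48, -0.31, 0],
    [-0.48, -0.31, 0],
    [-0.48, -0.31, 0],
    [-0.48, -0.31, 0],
    [-0.48, -0.31, 0],
    [-0.48, -0.31, 0],
    [-0.48, -0.31, 0],
    [-0.48, -0.31, 0],
  ],
  dr=[
    [0, 0, 0],
    [0, 0, 0],
    [0, 0, 0],
    [0, 0, 0],
    [0, 0, 0],
    [0, 0, 0],
    [0, 0, 0],
    [0, 0, 0],
  ],
  gripper=0.2,
)

```text
time: 1.15
tool_pos: [313.7, 309.8, 221.9]
tcp_rot: [-3.141, -0.0, 2.902]
contact_force: [-0.4, 0.1, -0.8]
grip_width: 54.7
```

Emit:
carry_out(
  xyz=[
    [-0.48, -0.31, 0],
    [-0.48, -0.31, 0],
    [-0.48, -0.31, 0],
    [-0.48, -0.31, 0],
    [-0.48, -0.31, 0],
    [-0.48, -0.31, 0],
    [-0.4, -0.3, 0],
    [0, 0, 0],
  ],
  dr=[
    [0, 0, 0],
    [0, 0, 0],
    [0, 0, 0],
    [0, 0, 0],
    [0, 0, 0],
    [0, 0, 0],
    [0, 0, 0],
    [0, 0, 0],
  ],
)

```text
time: 2.15
tool_pos: [474.3, 136.8, 221.5]
tcp_rot: [-3.141, -0.001, 2.899]
contact_force: [-0.7, 0.3, -0.8]
grip_width: 54.9
```

Emit:
carry_out(
  xyz=[
    [0, 0, 0],
    [0, 0, 0],
    [0, 0, 0],
    [0, 0, 0],
    [0, 0, 0],
    [0, 0, 0],
    [0, 0, 0],
    [0, 0, 0],
  ],
  dr=[
    [0, 0, 0.93],
    [0, 0, 0.93],
    [0, 0, 0.93],
    [0, 0, 0.93],
    [0, 0, 0.93],
    [0, 0, 0.93],
    [0, 0, 0.93],
    [0, 0, 0.9],
  ],
)

```text
time: 3.15
tool_pos: [472.6, 139.0, 221.9]
tcp_rot: [-3.141, -0.001, 1.864]
contact_force: [0.2, -0.1, 1.1]
grip_width: 55.1
```

```bash
python3 - <<'E'
from plant import get_obs,capture
import pickle;from h import *
c=capture("wrist");pickle.dump(c,open("w1.pkl","wb"));cv2.imwrite("pics/w1.png",cv2.convertScaleAbs(c["image"],alpha=1.5))
o=get_obs();print(o["tool_pos"],o["tcp_rot"],o["joint_positions"])
for P in ([505.5,103.5,141],[485.8,-1.7,121],[485.8,-1.7,141]): print(proj(c,P))
E
```

```text
[472.63238481 139.01466733 221.91192028] [-3.14100619e+00 -5.87357592e-04  1.85893591e+00] [ 1.30030688e-01  2.83315903e-01  1.60944256e+00  5.13994425e-04
  1.24950585e+00 -1.58271544e-01]
(np.float64(349.632430000853), np.float64(304.9021320482473))
(np.float64(290.019457355056), np.float64(393.4753820711857))
(np.float64(287.89522990833126), np.float64(409.8976164542378))
```

View pics/w1.png

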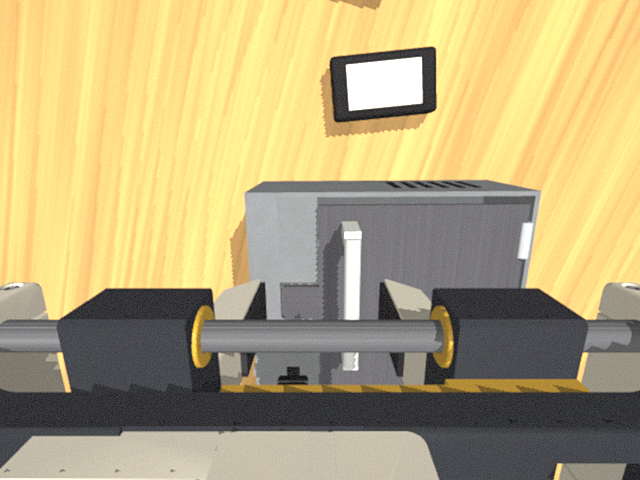

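The wrist view shows the bar from (351,222) to (351,370), about 1.5 px from where I predicted it. It is parallel to the jaws' pads. Next I move over the bar and descend.

Emit:
carry_out(
  xyz=[
    [-0.36, 0.18, 0],
    [-0.36, 0.18, 0],
    [0, 0, 0],
    [0, 0, 0.3],
    [0, 0, 0.3],
    [0, 0, 0.3],
    [0, 0, 0.3],
    [0, 0, 0],
  ],
  dr=[
    [0, 0, 0],
    [0, 0, 0],
    [0, 0, 0],
    [0, 0, 0],
    [0, 0, 0],
    [0, 0, 0],
    [0, 0, 0],
    [0, 0, 0],
  ],
)

```text
time: 4.2
tool_pos: [505.5, 103.4, 148.9]
tcp_rot: [-3.138, -0.001, 1.868]
contact_force: [0.4, -0.2, 0.4]
grip_width: 55.4
```

```bash
python3 - <<'E'
from plant import get_obs,capture
from h import *
for n in("wrist","scene"):
    c=capture(n);im=c["image"]
    if n=="scene": im=cv2.resize(im[120:320,200:420],None,fx=3,fy=3)
    cv2.imwrite(f"pics/{n}2.png",cv2.convertScaleAbs(im,alpha=1.5))
o=get_obs();print(o)
E
```

```text
{'time': 4.3, 'joint_positions': array([ 5.27926328e-02,  3.97841551e-01,  1.65219258e+00,  3.12830204e-04,
        1.09133438e+00, -2.44067398e-01]), 'dq': array([-0.00028563, -0.00845782, -0.01078705, -0.00109639, -0.00168565,
       -0.00154388]), 'tau': array([ 1.11805359e-02, -4.28342700e+01, -2.14813256e+01,  6.49413024e-02,
        7.00815325e-02, -1.52780987e-03]), 'tool_pos': array([506.83564486, 103.37837831, 150.48818301]), 'tcp_rot': array([ 3.14130809e+00, -2.15201070e-04,  1.86751211e+00]), 'contact_force': array([ 0.46518284,  0.26161506, -0.65485591]), 'moment': array([-0.06873986,  0.05734918,  0.0587217 ]), 'grip_width': 55.09556101855412}
```

View pics/wrist2.png

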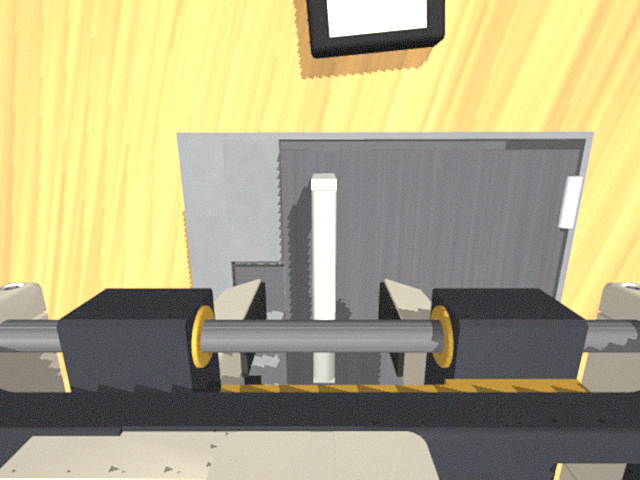

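View pics/scene2.png

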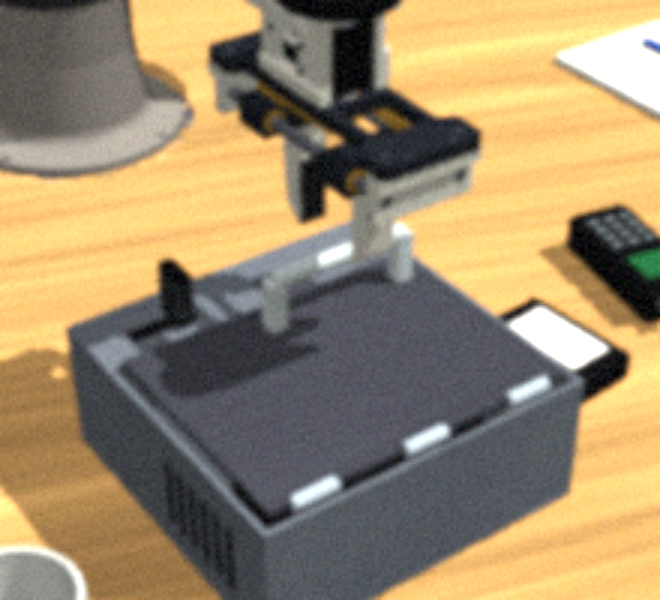

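The bar sits at column 325 and the midpoint between the jaws is at 322, so the bar is centred. I go down 4 mm and close.

Emit:
carry_out(
  xyz=[
    [0, 0.01, 0.07],
    [0, 0, 0],
    [0, 0, 0],
    [0, 0, 0],
    [0, 0, 0],
    [0, 0, 0],
    [0, 0, 0],
    [0, 0, 0],
  ],
  dr=[
    [0, 0, 0],
    [0, 0, 0],
    [0, 0, 0],
    [0, 0, 0],
    [0, 0, 0],
    [0, 0, 0],
    [0, 0, 0],
    [0, 0, 0],
  ],
  gripper=-1,
)

```text
time: 5.3
tool_pos: [507.4, 103.3, 145.8]
tcp_rot: [3.142, -0.0, 1.867]
contact_force: [-0.9, 0.2, 0.8]
grip_width: 0.0
```

```bash
python3 - <<'E'
from plant import get_obs,capture
from h import *
import pickle
for n in("wrist","scene","top"):
    c=capture(n);im=c["image"];pickle.dump(c,open(n+"3.pkl","wb"))
    if n=="scene": im=cv2.resize(im[120:320,200:420],None,fx=3,fy=3)
    cv2.imwrite(f"pics/{n}3.png",cv2.convertScaleAbs(im,alpha=1.5))
o=get_obs();print(o["grip_width"],o["tool_pos"])
E
```

```text
0.40037358244941057 [507.35274568 103.2877845  145.80258037]
```

View pics/wrist3.png

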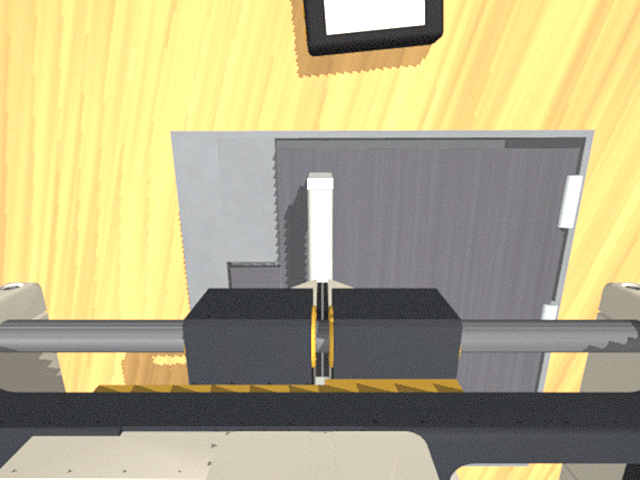

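View pics/scene3.png

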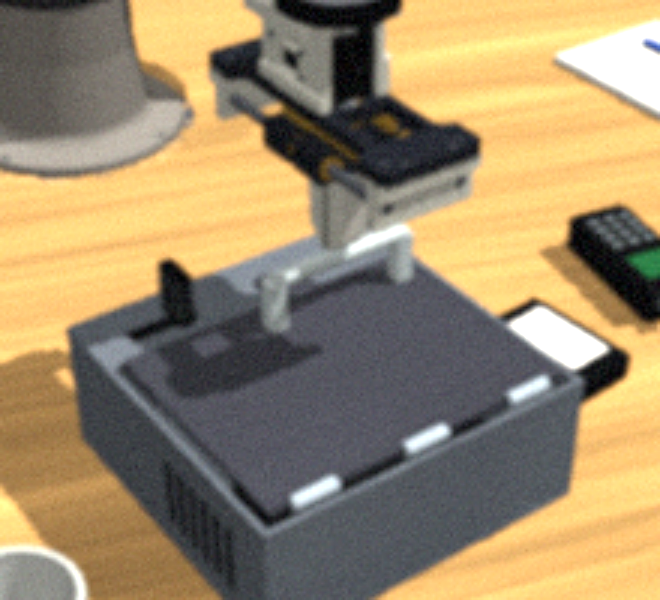

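```bash
python3 - <<'E'
from h import *
import pickle
s=pickle.load(open("scene3.pkl","rb"));t=pickle.load(open("top3.pkl","rb"))
for z in (120,124,130,140,150,160): print(z,[np.add(proj(s,[507+dx*.956,103.3+dx*.292,z]),(-200,-120))*3 for dx in(-15,0,15)])
im=cv2.imread("pics/top3.png")[170:370,240:460];cv2.imwrite("pics/top3z.png",cv2.resize(im,None,fx=2.9,fy=2.9,interpolation=cv2.INTER_CUBIC))
c=pickle.load(open("wrist3.pkl","rb"));print(c["pose"]);print(proj(c,[507,103,125]),proj(c,[507,103,145]))
# bar ends in scene3/wrist3 triangulate
def tri(c1,p1,c2,p2):
    o1,d1=ray(c1,*p1);o2,d2=ray(c2,*p2);A=np.stack([d1,-d2],1);k=np.linalg.lstsq(A,o2-o1,rcond=None)[0];a=o1+k[0]*d1;b=o2+k[1]*d2;return (a+b)/2,np.linalg.norm(a-b)
d=pickle.load(open("d0.pkl","rb"))
q=162/600
print(tri(d["top"],(262+148*q,180+408*q),d["scene"],(215+430/3.6,180+62/3.6)))
print(tri(d["top"],(262+348*q,180+346*q),d["scene"],(215+272/3.6,180+120/3.6)))
E
```

```text
120 [array([324.98211759, 272.110438  ]), array([337.84933072, 282.45975704]), array([350.97629363, 293.01799726])]
124 [array([324.93934494, 267.1389945 ]), array([337.83942097, 277.46528415]), array([351.00059077, 288.00057488])]
130 [array([324.8747735 , 259.63388856]), array([337.82445983, 269.92492764]), array([351.03727556, 280.4250741 ])]
140 [array([324.76604028, 246.99588244]), array([337.79926383, 257.22624528]), array([351.09906278, 267.66585514])]
150 [array([324.6558908 , 234.19326516]), array([337.77373631, 244.36047603]), array([351.16167137, 254.73702444])]
160 [array([324.54429721, 221.22279952]), array([337.74787067, 231.32430031]), array([351.22511779, 241.63517734])]
[[ 9.56700105e-01 -2.80091317e-01 -7.92070934e-02  4.86541129e+02]
 [ 2.91075371e-01  9.20779012e-01  2.59694319e-01  1.73143867e+02]
 [ 1.94105399e-04 -2.71504817e-01  9.62437061e-01  3.07994572e+02]
 [ 0.00000000e+00  0.00000000e+00  0.00000000e+00  1.00000000e+00]]
(np.float64(320.4173650525235), np.float64(280.91397307490007)) (np.float64(320.25323191944693), np.float64(295.7445655058114))
(array([489.98613335, 155.41494992, 139.27964668]), np.float64(0.1256095088554054))
(array([522.31211449,  52.47195542, 142.72669471]), np.float64(2.9185834976486156))
```

View pics/top3z.png

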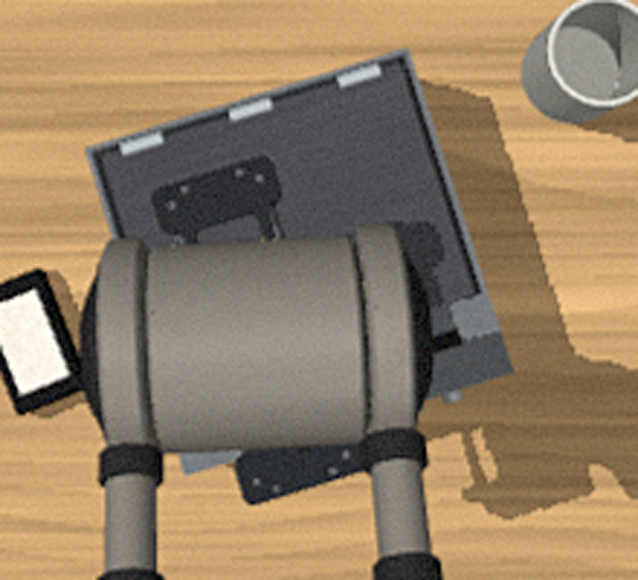

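```bash
python3 - <<'E'
from h import *
import pickle
s=pickle.load(open("scene3.pkl","rb"))
for z in (125,130,140,150,160): print(z,[(np.add(proj(s,[506+dx*.956,103.3+dx*.292,z]),(-200,-120))*3).round() for dx in(-46,-37,-28,28,37,46)])
im=s["image"][150:230,260:370];cv2.imwrite("pics/s3z.png",cv2.convertScaleAbs(cv2.resize(im,None,fx=7,fy=7,interpolation=cv2.INTER_CUBIC),alpha=1.5))
E
```

```text
125 [array([299., 244.]), array([306., 250.]), array([314., 256.]), array([362., 295.]), array([370., 302.]), array([379., 308.])]
130 [array([298., 238.]), array([306., 244.]), array([313., 250.]), array([362., 289.]), array([370., 295.]), array([379., 302.])]
140 [array([298., 226.]), array([306., 232.]), array([313., 238.]), array([362., 276.]), array([371., 283.]), array([379., 289.])]
150 [array([298., 213.]), array([305., 219.]), array([313., 225.]), array([362., 263.]), array([371., 270.]), array([379., 276.])]
160 [array([298., 200.]), array([305., 206.]), array([313., 212.]), array([363., 250.]), array([371., 256.]), array([379., 263.])]
```

View pics/s3z.png

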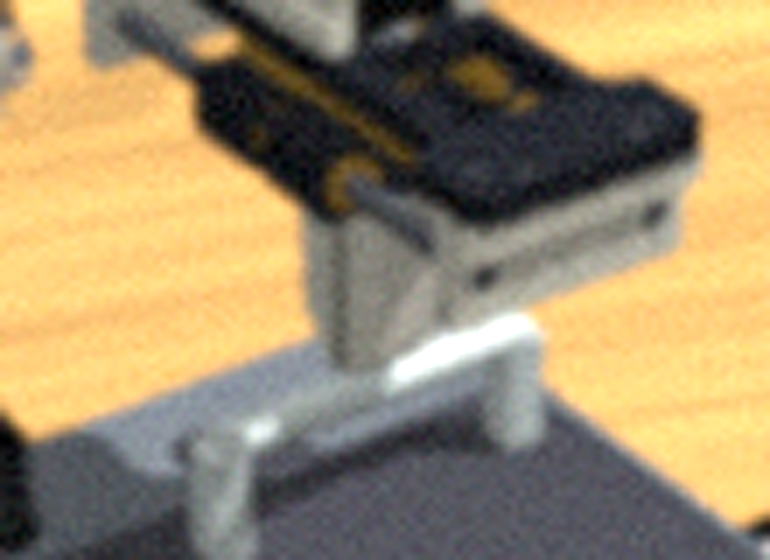

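The fingers shut above the bar. In both the scene and wrist views the tips are at z≈150 mm while the reported TCP is at 146 mm, so the real tips stand about 25 mm higher than stated. I'll reopen, go lower and check by picture.

Emit:
carry_out(
  xyz=[
    [0, 0, -0.15],
    [0, 0, 0],
    [0, 0, 0],
    [0, 0, 0],
    [0, 0, 0],
    [0, 0, 0],
  ],
  dr=[
    [0, 0, 0],
    [0, 0, 0],
    [0, 0, 0],
    [0, 0, 0],
    [0, 0, 0],
    [0, 0, 0],
  ],
  gripper=0.2,
)

```text
time: 6.2
tool_pos: [507.4, 103.3, 154.7]
tcp_rot: [-3.142, -0.0, 1.867]
contact_force: [0.9, -0.1, -0.0]
grip_width: 53.4
```

Emit:
carry_out(
  xyz=[
    [0, 0, 0.14],
    [0, 0, 0.14],
    [0, 0, 0.14],
    [0, 0, 0.08],
    [0, 0, 0],
    [0, 0, 0],
  ],
  dr=[
    [0, 0, 0],
    [0, 0, 0],
    [0, 0, 0],
    [0, 0, 0],
    [0, 0, 0],
    [0, 0, 0],
  ],
)

```text
time: 6.95
tool_pos: [507.6, 103.3, 125.0]
tcp_rot: [3.141, 0.0, 1.867]
contact_force: [0.8, 0.0, 0.0]
grip_width: 55.5
```

```bash
python3 - <<'E'
from plant import get_obs,capture
from h import *
import pickle
c=capture("scene");im=c["image"][140:240,250:380];cv2.imwrite("pics/s4z.png",cv2.convertScaleAbs(cv2.resize(im,None,fx=6,fy=6,interpolation=cv2.INTER_CUBIC),alpha=1.5))
c=capture("wrist");cv2.imwrite("pics/w4.png",cv2.convertScaleAbs(c["image"],alpha=1.5))
o=get_obs();print(o["grip_width"],o["tool_pos"],o["contact_force"])
E
```

```text
55.34933007843266 [507.56918917 103.31210809 125.13247687] [-1.19301736 -0.39919485 -0.67065645]
```

View pics/s4z.png

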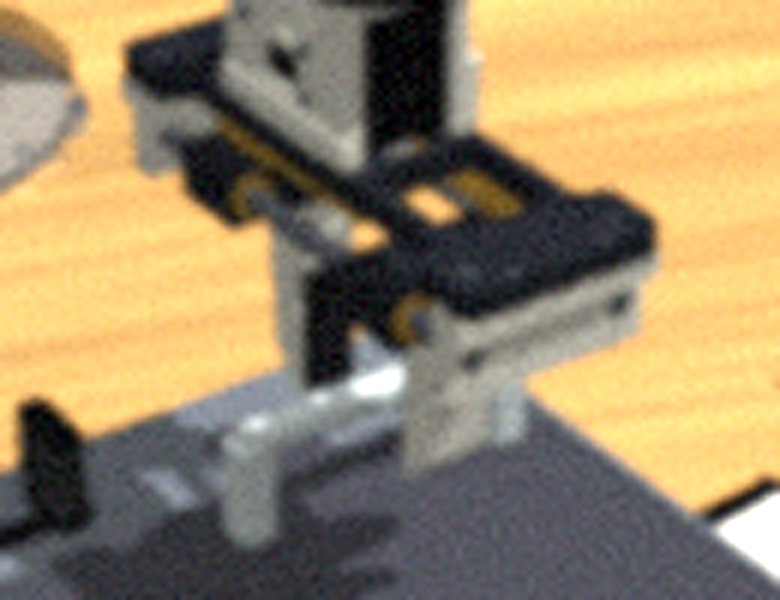

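View pics/w4.png

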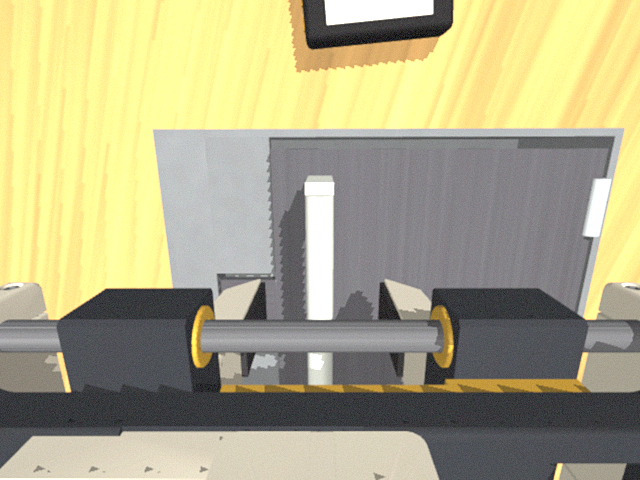

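Now the tips straddle the bar: the back finger's tip is at zoomed (405,478), roughly z≈127 mm. I go down 3 mm more and close.

Emit:
carry_out(
  xyz=[
    [0, -0.01, 0.05],
    [0, 0, 0],
    [0, 0, 0],
    [0, 0, 0],
    [0, 0, 0],
    [0, 0, 0],
    [0, 0, 0],
    [0, 0, 0],
  ],
  dr=[
    [0, 0, 0],
    [0, 0, 0],
    [0, 0, 0],
    [0, 0, 0],
    [0, 0, 0],
    [0, 0, 0],
    [0, 0, 0],
    [0, 0, 0],
  ],
  gripper=-1,
)

```text
time: 8.05
tool_pos: [506.5, 103.0, 121.8]
tcp_rot: [-3.141, -0.0, 1.867]
contact_force: [-2.6, -1.1, 2.7]
grip_width: 10.9
```

Gripped: the width is 10.9 mm. Now the gentle tug.

Emit:
carry_out(
  xyz=[
    [0, 0.01, -0.03],
    [0, 0.01, -0.03],
    [0, 0, 0],
  ],
  dr=[
    [0, 0, 0],
    [0, 0, 0],
    [0, 0, 0],
  ],
)

```text
time: 8.43
tool_pos: [507.5, 103.3, 125.2]
tcp_rot: [-3.14, -0.0, 1.867]
contact_force: [-1.8, -2.3, -2.4]
grip_width: 10.7
```

Emit:
carry_out(
  xyz=[
    [0, 0.01, -0.03],
    [0, 0, 0],
    [0, 0, 0],
  ],
  dr=[
    [0, 0, 0],
    [0, 0, 0],
    [0, 0, 0],
  ],
)

```text
time: 8.8
tool_pos: [507.9, 103.5, 126.5]
tcp_rot: [-3.14, -0.0, 1.867]
contact_force: [-2.9, -3.3, -9.7]
grip_width: 10.6
```

Emit:
carry_out(
  xyz=[
    [0, 0, -0.02],
    [0, 0, 0],
    [0, 0, 0],
  ],
  dr=[
    [0, 0, 0],
    [0, 0, 0],
    [0, 0, 0],
  ],
)

```text
time: 9.18
tool_pos: [507.9, 103.5, 127.0]
tcp_rot: [-3.139, -0.001, 1.867]
contact_force: [1.2, -2.7, -27.1]
grip_width: 10.8
```

```bash
python3 - <<'E'
from plant import get_obs
for i in range(1):
    o=get_obs();print(o["time"],o["tool_pos"],o["contact_force"],o["grip_width"])
E
```

```text
9.175 [507.88009408 103.49728698 127.04005669] [  1.16350957  -2.68195728 -27.0926161 ] 10.81951251793386
```

The cover is caught. It stopped after 5.2 mm with the pull at 27 N. I let it down.

Emit:
carry_out(
  xyz=[
    [0, -0.01, 0.03],
    [0, -0.01, 0.03],
    [0, -0.01, 0.03],
    [0, 0, 0],
    [0, 0, 0],
  ],
  dr=[
    [0, 0, 0],
    [0, 0, 0],
    [0, 0, 0],
    [0, 0, 0],
    [0, 0, 0],
  ],
)

```text
time: 9.8
tool_pos: [507.6, 103.3, 125.2]
tcp_rot: [3.138, 0.001, 1.867]
contact_force: [-5.6, -2.5, -0.2]
grip_width: 10.8
```

Emit:
carry_out(
  xyz=[
    [0, 0, 0.03],
    [0, 0, 0.02],
    [0, 0, 0],
    [0, 0, 0],
  ],
  dr=[
    [0, 0, 0],
    [0, 0, 0],
    [0, 0, 0],
    [0, 0, 0],
  ],
)

```text
time: 10.3
tool_pos: [506.7, 103.1, 122.1]
tcp_rot: [3.14, 0.0, 1.867]
contact_force: [-8.9, -3.8, 0.7]
grip_width: 11.0
```

Emit:
carry_out(
  xyz=[
    [0, 0, 0],
    [0, 0, 0],
    [0, 0, 0],
    [0, 0, -0.2],
    [0, 0, -0.2],
    [0, 0, -0.2],
    [0, 0, -0.2],
    [0, 0, 0],
  ],
  dr=[
    [0, 0, 0],
    [0, 0, 0],
    [0, 0, 0],
    [0, 0, 0],
    [0, 0, 0],
    [0, 0, 0],
    [0, 0, 0],
    [0, 0, 0],
  ],
  gripper=0.2,
)

```text
time: 11.3
tool_pos: [507.4, 103.1, 169.2]
tcp_rot: [3.139, 0.0, 1.867]
contact_force: [-0.7, 0.3, 0.1]
grip_width: 55.3
```

Emit:
carry_out(
  xyz=[
    [-0.28, -0.21, 0],
    [-0.28, -0.21, 0],
    [-0.28, -0.21, 0],
    [-0.28, -0.21, 0],
    [0, 0, 0],
    [0, 0, 0],
    [0, 0, 0],
    [0, 0, 0],
  ],
  dr=[
    [0, 0, 0],
    [0, 0, 0],
    [0, 0, 0],
    [0, 0, 0],
    [0, 0, 0],
    [0, 0, 0],
    [0, 0, 0],
    [0, 0, 0],
  ],
  gripper=-1,
)

```text
time: 12.3
tool_pos: [478.3, 24.6, 167.9]
tcp_rot: [-3.142, -0.0, 1.868]
contact_force: [-0.3, 0.1, -1.0]
grip_width: 0.6
```

```bash
python3 - <<'E'
from plant import get_obs,capture
from h import *
import pickle
c=capture("scene");im=c["image"][140:260,220:380];pickle.dump(c,open("s5.pkl","wb"));cv2.imwrite("pics/s5z.png",cv2.convertScaleAbs(cv2.resize(im,None,fx=5,fy=5,interpolation=cv2.INTER_CUBIC),alpha=1.5))
c=capture("wrist");cv2.imwrite("pics/w5.png",cv2.convertScaleAbs(c["image"],alpha=1.5))
o=get_obs();print(o["grip_width"],o["tool_pos"],o["contact_force"])
E
```

```text
0.6951293958888985 [478.27852185  24.46148353 167.96100474] [-0.71756416 -0.25356257  0.44066142]
```

View pics/s5z.png

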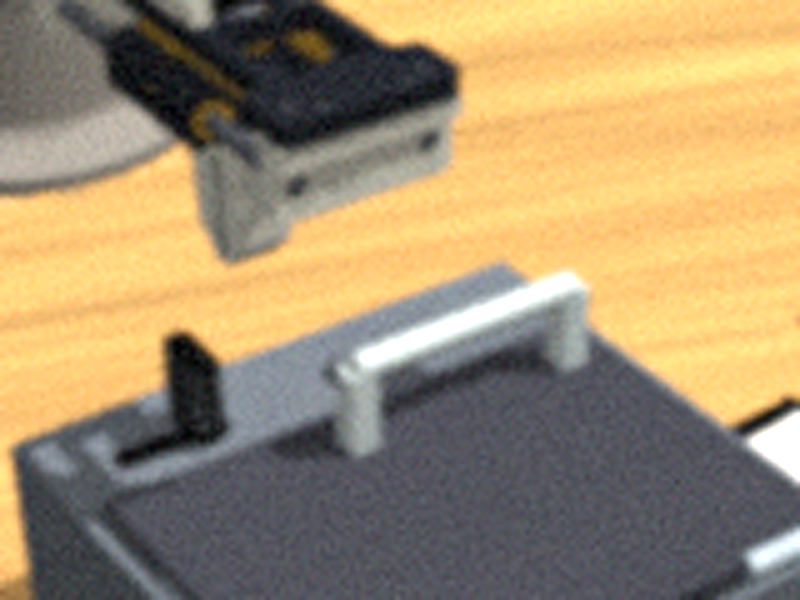

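View pics/w5.png

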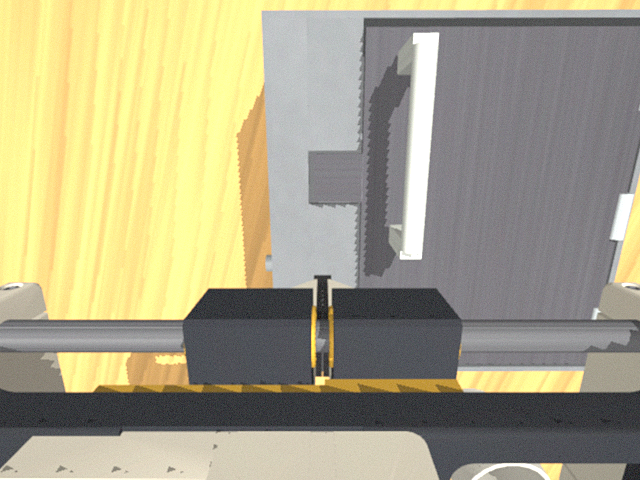

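The cover is shut, the tab is at home, and the shut fingers are on the tab's left and in line with it. Next I lower and push right.

Emit:
carry_out(
  xyz=[
    [0, 0, 0.2],
    [0, 0, 0.2],
    [0, 0, 0.2],
    [0, 0, 0.2],
    [0, 0, 0.05],
    [0, 0, 0],
    [0, 0, 0],
  ],
  dr=[
    [0, 0, 0],
    [0, 0, 0],
    [0, 0, 0],
    [0, 0, 0],
    [0, 0, 0],
    [0, 0, 0],
    [0, 0, 0],
  ],
)

```text
time: 13.28
tool_pos: [478.6, 24.1, 117.4]
tcp_rot: [3.141, 0.0, 1.867]
contact_force: [0.0, 0.6, -0.2]
grip_width: 0.5
```

Emit:
carry_out(
  xyz=[
    [-0.08, 0, 0],
    [-0.08, 0, 0],
    [-0.08, 0, 0],
    [-0.08, 0, 0],
    [0, 0, 0],
    [0, 0, 0],
  ],
  dr=[
    [0, 0, 0],
    [0, 0, 0],
    [0, 0, 0],
    [0, 0, 0],
    [0, 0, 0],
    [0, 0, 0],
  ],
)

```text
time: 14.02
tool_pos: [483.8, 5.5, 116.9]
tcp_rot: [-3.141, 0.0, 1.867]
contact_force: [-0.4, 0.1, 0.3]
grip_width: 0.5
```

```bash
python3 - <<'E'
from plant import get_obs,capture
from h import *
import pickle
c=capture("scene");im=c["image"][140:260,220:380];cv2.imwrite("pics/s6z.png",cv2.convertScaleAbs(cv2.resize(im,None,fx=5,fy=5,interpolation=cv2.INTER_CUBIC),alpha=1.5))
o=get_obs();print(o["grip_width"],o["tool_pos"],o["contact_force"])
E
```

```text
0.3628236186434753 [483.73670165   5.63795561 116.90076714] [-0.27749282 -0.15258958 -0.26965218]
```

View pics/s6z.png

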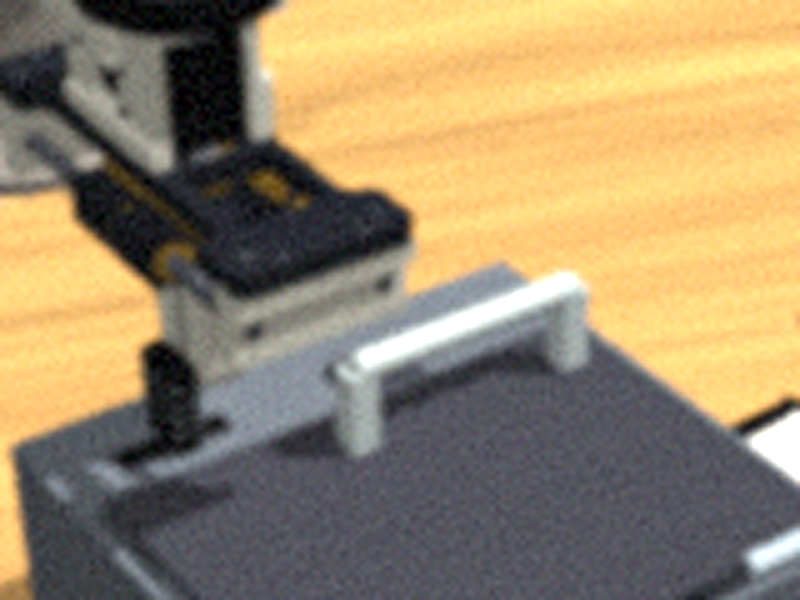

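The tab is moving: its base went from (205,435) to (180,443). I continue to its end.

Emit:
carry_out(
  xyz=[
    [-0.07, 0, 0],
    [-0.07, 0, 0],
    [-0.07, 0, 0],
    [-0.05, 0, 0],
    [0, 0, 0],
    [0, 0, 0],
  ],
  dr=[
    [0, 0, 0],
    [0, 0, 0],
    [0, 0, 0],
    [0, 0, 0],
    [0, 0, 0],
    [0, 0, 0],
  ],
)

```text
time: 14.82
tool_pos: [488.1, -8.5, 116.9]
tcp_rot: [-3.141, -0.002, 1.867]
contact_force: [-2.1, 6.4, 1.7]
grip_width: 0.6
```

Emit:
carry_out(
  xyz=[
    [-0.03, 0, 0],
    [0, 0, 0],
    [0, 0, 0],
  ],
  dr=[
    [0, 0, 0],
    [0, 0, 0],
    [0, 0, 0],
  ],
)

```text
time: 15.2
tool_pos: [488.1, -8.7, 117.0]
tcp_rot: [-3.141, -0.004, 1.867]
contact_force: [-2.8, 12.3, 4.1]
grip_width: 0.4
```

Emit:
carry_out(
  xyz=[
    [0.1, 0, 0],
    [0.15, 0, 0],
    [0, 0, -0.25],
    [0, 0, -0.25],
    [0, 0, -0.25],
    [0, 0, -0.15],
    [0, 0, 0],
    [0, 0, 0],
  ],
  dr=[
    [0, 0, 0],
    [0, 0, 0],
    [0, 0, 0],
    [0, 0, 0],
    [0, 0, 0],
    [0, 0, 0],
    [0, 0, 0],
    [0, 0, 0],
  ],
)

```text
time: 16.2
tool_pos: [484.2, 3.5, 170.5]
tcp_rot: [-3.141, -0.0, 1.867]
contact_force: [0.4, -0.3, 0.6]
grip_width: 0.2
```

```bash
python3 - <<'E'
from plant import get_obs,capture
from h import *
import pickle
c=capture("scene");im=c["image"][140:260,220:380];cv2.imwrite("pics/s7z.png",cv2.convertScaleAbs(cv2.resize(im,None,fx=5,fy=5,interpolation=cv2.INTER_CUBIC),alpha=1.5))
R=np.array([[.956,-.294],[.294,.956]])
for y in(-55,-79):
  for z in (101,141):
    p=R@[-85,y]+[550.8,76]; u=proj(c,[*p,z]);print(y,z,(u[0]-220)*5,(u[1]-140)*5)
o=get_obs();print(o["tool_pos"],o["contact_force"])
E
```

```text
-55 101 195.99839280007586 427.81254199072663
-55 141 188.74794791430617 344.02488567661095
-79 101 142.8476022902413 448.41780817909626
-79 141 134.07944955606894 364.13330141919903
[484.19765993   3.47253209 170.42416533] [ 0.44615915 -0.69760916 -0.1584529 ]
```

View pics/s7z.png

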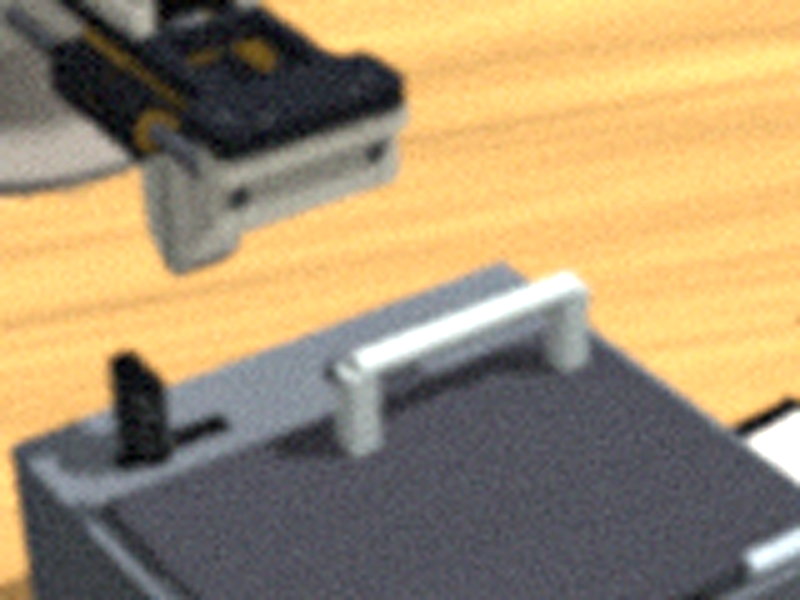

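The tab is at its end: its fin at columns 115–165 matches the position I predicted for full travel, about 138. The cover is still shut. I return to the handle.

Emit:
carry_out(
  xyz=[
    [0.295, 0.169, 0],
    [0.295, 0.169, 0],
    [0.295, 0.169, 0],
    [0.295, 0.169, 0],
    [0.295, 0.169, 0],
    [0, 0, 0],
    [0, 0, 0],
    [0, 0, 0],
  ],
  dr=[
    [0, 0, 0],
    [0, 0, 0],
    [0, 0, 0],
    [0, 0, 0],
    [0, 0, 0],
    [0, 0, 0],
    [0, 0, 0],
    [0, 0, 0],
  ],
  gripper=0.2,
)

```text
time: 17.25
tool_pos: [507.0, 102.2, 170.9]
tcp_rot: [-3.141, 0.0, 1.866]
contact_force: [-0.6, -0.1, 0.6]
grip_width: 55.0
```

Emit:
carry_out(
  xyz=[
    [0, 0, 0.2],
    [0, 0, 0.2],
    [0, 0, 0.2],
    [0, 0, 0.2],
    [0, 0, 0],
    [0, 0, 0],
  ],
  dr=[
    [0, 0, 0],
    [0, 0, 0],
    [0, 0, 0],
    [0, 0, 0],
    [0, 0, 0],
    [0, 0, 0],
  ],
)

```text
time: 18.0
tool_pos: [507.4, 102.9, 123.2]
tcp_rot: [3.141, 0.0, 1.867]
contact_force: [-0.8, 0.0, -1.2]
grip_width: 54.6
```

Emit:
carry_out(
  xyz=[
    [0, 0, 0],
    [0, 0, 0],
    [0, 0, 0],
    [0, 0, 0],
    [0, 0, 0],
    [0, 0, 0],
    [0, 0, 0],
    [0, 0, 0],
  ],
  dr=[
    [0, 0, 0],
    [0, 0, 0],
    [0, 0, 0],
    [0, 0, 0],
    [0, 0, 0],
    [0, 0, 0],
    [0, 0, 0],
    [0, 0, 0],
  ],
  gripper=-1,
)

```text
time: 19.0
tool_pos: [506.6, 102.8, 123.0]
tcp_rot: [-3.14, -0.0, 1.867]
contact_force: [-5.4, -1.5, 3.4]
grip_width: 10.9
```

```bash
python3 -c "
import numpy as np
t=np.radians(np.linspace(0,46,17));x=-145*np.cos(t)+41*np.sin(t);z=145*np.sin(t)+41*np.cos(t)
print((np.diff(x)/60).round(3),(np.diff(z)/60).round(3),x-x[0],z-z[0])"
```

```text
[0.037 0.043 0.049 0.055 0.061 0.066 0.071 0.076 0.081 0.086 0.091 0.095
 0.099 0.103 0.106 0.11 ] [0.12  0.118 0.116 0.113 0.11  0.107 0.104 0.1   0.096 0.092 0.088 0.083
 0.078 0.073 0.068 0.062] [ 0.          2.2389497   4.83727538  7.7884362  11.08500314 14.71867766
 18.68031263 22.95993531 27.54677252 32.42927768 37.59515995 43.03141512
 48.72435836 54.6596587  60.82237505 67.19699384 73.7674681 ] [ 0.          7.22118329 14.32097818 21.28151219 28.08526338 34.7151045
 41.15434609 47.38677849 53.39671262 59.16901954 64.68916848 69.94326341
 74.91807809 79.60108927 83.98050831 88.04531077 91.78526424]
```

Emit:
carry_out(
  xyz=[
    [0, 0.037, -0.12],
    [0, 0.043, -0.118],
    [0, 0, 0],
    [0, 0, 0],
  ],
  dr=[
    [0, 0, 0],
    [0, 0, 0],
    [0, 0, 0],
    [0, 0, 0],
  ],
)

```text
time: 19.5
tool_pos: [511.1, 104.1, 137.3]
tcp_rot: [-3.14, -0.0, 1.867]
contact_force: [-4.7, -2.6, -1.0]
grip_width: 10.9
```

The cover is free: it rose 14 mm with only a few newtons. I carry on along the arc.

Emit:
carry_out(
  xyz=[
    [0, 0.049, -0.116],
    [0, 0.055, -0.113],
    [0, 0.061, -0.11],
    [0, 0.066, -0.107],
    [0, 0.071, -0.104],
    [0, 0.076, -0.1],
    [0, 0, 0],
    [0, 0, 0],
  ],
  dr=[
    [0, 0, 0],
    [0, 0, 0],
    [0, 0, 0],
    [0, 0, 0],
    [0, 0, 0],
    [0, 0, 0],
    [0, 0, 0],
    [0, 0, 0],
  ],
)

```text
time: 20.5
tool_pos: [531.9, 110.5, 177.0]
tcp_rot: [-3.138, -0.0, 1.867]
contact_force: [-10.5, -3.9, 4.9]
grip_width: 10.6
```

Emit:
carry_out(
  xyz=[
    [0, 0.081, -0.096],
    [0, 0.086, -0.092],
    [0, 0.091, -0.088],
    [0, 0.095, -0.083],
    [0, 0, 0],
    [0, 0, 0],
  ],
  dr=[
    [0, 0, 0],
    [0, 0, 0],
    [0, 0, 0],
    [0, 0, 0],
    [0, 0, 0],
    [0, 0, 0],
  ],
)

```text
time: 21.25
tool_pos: [552.3, 116.8, 199.9]
tcp_rot: [-3.139, 0.0, 1.867]
contact_force: [-13.2, -4.0, 11.3]
grip_width: 10.9
```

Emit:
carry_out(
  xyz=[
    [0, -0.012, -0.012],
    [0, 0.095, -0.085],
    [0, 0.1, -0.08],
    [0, 0, 0],
    [0, 0, 0],
  ],
  dr=[
    [0, 0, 0],
    [0, 0, 0],
    [0, 0, 0],
    [0, 0, 0],
    [0, 0, 0],
  ],
)

```text
time: 21.88
tool_pos: [564.1, 120.4, 210.0]
tcp_rot: [3.141, 0.0, 1.867]
contact_force: [-6.8, -2.6, 4.3]
grip_width: 11.0
```

Emit:
carry_out(
  xyz=[
    [0, 0.098, -0.075],
    [0, 0.1, -0.07],
    [0, 0, 0],
    [0, 0, 0],
  ],
  dr=[
    [0, 0, 0],
    [0, 0, 0],
    [0, 0, 0],
    [0, 0, 0],
  ],
)

```text
time: 22.38
tool_pos: [575.6, 123.9, 217.9]
tcp_rot: [3.141, -0.0, 1.867]
contact_force: [-4.9, -1.2, 4.7]
grip_width: 10.9
```

```bash
python3 - <<'E'
from plant import get_obs,capture
from h import *
c=capture("scene");im=c["image"][100:340,180:440];cv2.imwrite("pics/s8z.png",cv2.convertScaleAbs(cv2.resize(im,None,fx=2.5,fy=2.5,interpolation=cv2.INTER_CUBIC),alpha=1.5))
c=capture("top");cv2.imwrite("pics/t8.png",c["image"])
o=get_obs();print(o["tool_pos"],o["contact_force"],o["grip_width"])
p=o["tool_pos"];R=np.array([[.956,.294],[-.294,.956]])
q=R@(p[:2]-[506.6,102.8]);print(q,p[2]-122.5)
a=np.arctan2(41+p[2]-122.5,145-q[0])-np.arctan2(41,145);print(np.degrees(a),np.hypot(41+p[2]-122.5,145-q[0]),np.hypot(41,145))
E
```

```text
[575.56634814 123.86476183 217.87770153] [-5.97349442 -0.57098126  4.17071584] 10.976935143565905
[72.1248688  -0.13819405] 95.37770152836069
46.09291590589743 154.62749503720153 150.68510211696443
```

View pics/s8z.png

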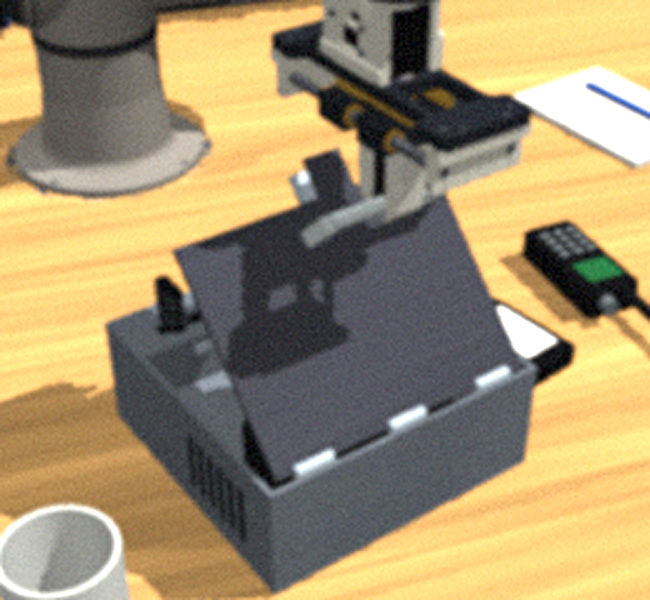

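View pics/t8.png

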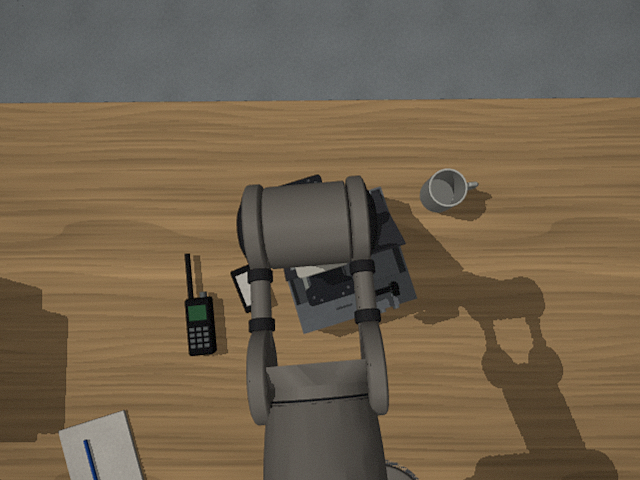

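```bash
python3 - <<'E'
from plant import get_obs
from h import *
import pickle
c=pickle.load(open("s5.pkl","rb"))
R=np.array([[.956,-.294],[.294,.956]])
for a in (40,42,44,46,48,50):
    t=np.radians(a);r=[-170*np.cos(t)+5*np.sin(t),170*np.sin(t)+5*np.cos(t)]
    u=[proj(c,[*(R@[110+r[0],y]+[550.8,76]),100+r[1]]) for y in(-110,110)]
    print(a,[((p[0]-180)*2.5,(p[1]-100)*2.5) for p in u])
o=get_obs();print(o["tool_pos"],o["contact_force"],o["time"],o["dq"].round(4))
E
```

```text
40 [(np.float64(166.6148241309989), np.float64(255.08028103028835)), (np.float64(419.55262151677175), np.float64(165.15152708403463))]
42 [(np.float64(168.97227952279124), np.float64(252.29879354020846)), (np.float64(423.08783709625527), np.float64(162.17509811751128))]
44 [(np.float64(171.48816945081614), np.float64(249.7600784096358)), (np.float64(426.77869313202723), np.float64(159.4103740161043))]
46 [(np.float64(174.16255614828117), np.float64(247.47200488824893)), (np.float64(430.62340997378374), np.float64(156.86440173852083))]
48 [(np.float64(176.99526681949337), np.float64(245.44238101129588)), (np.float64(434.61992387945116), np.float64(154.54416183452167))]
50 [(np.float64(179.98587707544502), np.float64(243.67892717792307)), (np.float64(438.76587366759577), np.float64(152.45654652576306))]
[575.56634814 123.86476183 217.87770153] [-5.97349442 -0.57098126  4.17071584] 22.475 [-0.0018 -0.0003  0.0005  0.0022 -0.0019 -0.    ]
```

The cover's corner at zoomed (176,250) matches about 45–46°. I check that it holds steady.

Emit:
carry_out(
  xyz=[
    [0, 0, 0],
    [0, 0, 0],
    [0, 0, 0],
    [0, 0, 0],
    [0, 0, 0],
    [0, 0, 0],
    [0, 0, 0],
    [0, 0, 0],
  ],
  dr=[
    [0, 0, 0],
    [0, 0, 0],
    [0, 0, 0],
    [0, 0, 0],
    [0, 0, 0],
    [0, 0, 0],
    [0, 0, 0],
    [0, 0, 0],
  ],
)

```text
time: 23.48
tool_pos: [575.5, 123.9, 217.9]
tcp_rot: [3.141, -0.0, 1.867]
contact_force: [-5.4, -1.7, 3.4]
grip_width: 10.7
```

```bash
python3 - <<'E'
from plant import get_obs,capture
from h import *
c=capture("scene");cv2.imwrite("pics/s9.png",cv2.convertScaleAbs(c["image"],alpha=1.4))
b=cv2.imread("pics/scene0.png");print("bystander diff mug,pack/radio:",[float(cv2.absdiff(c["image"][s],b[s]).mean()) for s in (np.s_[320:375,160:235],np.s_[185:240,395:460])])
o=get_obs();print(o["tool_pos"],o["contact_force"],o["grip_width"],o["time"])
E
```

```text
bystander diff mug,pack/radio: [9.140767676767677, 8.502097902097901]
[575.52861663 123.86405253 217.87655321] [-5.32020981 -2.59600456  3.65882157] 10.872931189841617 23.525
```

View pics/s9.png

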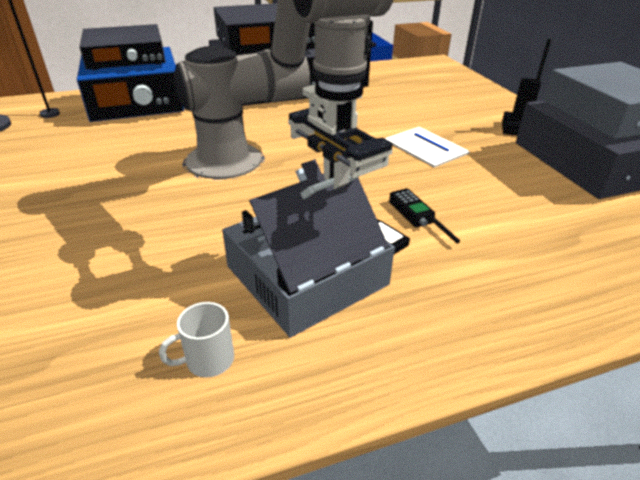

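The cover is held steady at about 45°. The mug, battery and radio are at the same pixels as at the start. I hand in the job.

```bash
python3 -c "
from plant import close_job
print(close_job())"
```

```text
the job is handed in; nothing more can be done
None
```

The cover is open at about 45° and the fingers are still holding it by the handle; I handed the job in at 23.5 s.

- **Tug:** I pulled the cover up before touching the tab. It stopped dead after about 5 mm with the pull at 27 N, so its catch was holding it.
- **Release:** I let the cover down and slid the tab right until it stopped against its end. A picture showed it where full travel should put it.
- **Lift:** The cover then swung up freely.

**Last checks**
- **Angle:** two estimates, from the cover's corner in the picture and from the tool's path, both gave about 45–46°.
- **Hold:** the tool moved less than 0.1 mm over one second. The grip width was 10.9 mm and the outside force about 7 N.
- **Mug, battery and radio:** they looked unmoved in the pictures. The pixel-difference figures (about 9) were inconclusive because of image noise and shadows, so I went by eye.

**What went wrong or disagreed**
- **First grasp:** it closed on air just above the handle bar. The pictures put the fingertips about 25 mm higher than the stated tool geometry, so I went lower and the second grasp held.
- **Side force in the lift:** it reached about 18 N part-way up because my arc was roughly 1 mm off. I corrected it and the force dropped.
- **Handle radius:** at the end the tool's distance from the hinge came out about 4 mm more than the handle's true radius, perhaps because the bar slid a little in the fingers.

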